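# Gauge a kit post: go, then no-go

### The job

Check the wooden post on the two gap gauges: keeping it upright and its shaft down between the jaws, push it right through the long go gap, in at the splayed mouth and out at the far end, then try it in the short no-go jaws from their open front, with a steady push of about 8 N held for a moment, and feel them stop it. Never force it: your push stays below 11 N on either gauge. Then stand the post upright in the middle of the shallow cardboard tray and let go, leaving everything else on the table where it is.

Things in the scene. Friction and masses are not known exactly. Their poses are not given: they have to be found in the camera images.
- post_center (a point): wooden post to be checked: round shaft 24 mm in diameter, 55 mm long, under a round head 34 mm in diameter, 28 mm tall (83 mm in all, about 60 g). Starts standing free on the table, nearer the robot than the gauges. This point: on its axis, half-way up (41.5 mm above the foot); the head is centred 27.5 mm above it. z runs up the post
- go: go gauge, fixed: two LONG parallel aluminium jaws, tops 45 mm above the table, on a dark plate 6 mm thick; 84 mm wide. The gap, 25.6 mm wide, runs along x from -30 to +30 mm and is open above and at both ends, with a splayed mouth at its -x end. Origin: on the table under the middle of the gap; +x is the way to push, z up
- go_mouth (a point): middle of the go gauge's splayed mouth, at its outer end (go gauge x = -47 mm), 25 mm above the table; the mouth is about 46 mm wide here and narrows to the 25.6 mm gap 17 mm further in. Axes as the go gauge
- nogo: no-go gauge, frame fixed: two SHORT aluminium jaws (20 mm long, no flare), 10 to 45 mm above the table, with a 19 mm gap on the line y = 0, in a dark frame 96 mm wide, back wall 40 mm tall at x = 46 to 54 mm. Between 6 mm thick side strips (inner edges y = +-26 mm) the front is open to the table. Origin: on the table, mid width; +x is the way to push, z up
- nogo_front (a point): foremost place where the front of the no-go jaws can be (no-go x = -26 mm, y = 0, 28 mm above the table). The jaws' setting varies: their front is here or up to 30 mm further along +x, not told: find it by feel. Their carriage gives way along +x on a spring of about 4 N per mm, at most 8 mm, and springs back. Axes as the gauge
- tray: shallow square cardboard tray for passed parts, fixed: 110 x 110 mm outside, 22 mm tall, walls 4 mm, floor about 4 mm thick. Origin: on the table under its centre
- cup0: white plastic cup, 78 mm wide at the rim, 70 mm tall, loose; not part of the job. Origin: underside centre
- cup1: white plastic cup, 78 mm wide at the rim, 70 mm tall, loose; not part of the job. Origin: underside centre
- cup2: white plastic cup, 78 mm wide at the rim, 70 mm tall, loose; not part of the job. Origin: underside centre
- spool0: small wooden spool, 30 mm wide, 32 mm tall, loose, standing between the gauges and the tray; not part of the job. Origin: underside centre
- spool1: small wooden spool, 30 mm wide, 32 mm tall, loose, standing between the gauges and the tray; not part of the job. Origin: underside centre
- carton: small closed cardboard carton 60 mm wide and tall, loose; not part of the job. Origin: underside centre
- jar: glass jar with a black cap, 56 mm wide, 85 mm tall, loose; not part of the job. Origin: underside centre

How it is judged (in metres and radians):
On the way, in this order (a step that is already met when the one before it is completed fails the run):
1. the post is upright in the mouth of the go gap, its shaft down between the jaws (x of post_center in the frame of go between -0.085 and -0.032 m and y of post_center in the frame of go between -0.015 and 0.015 m and z of post_center in the frame of go below 0.08 m and angle between post_center's own z axis and vertical below 0.25 rad), for 0.02 s.
2. the post is in the middle of the go gap, shaft down (x of post_center in the frame of go between -0.012 and 0.012 m and y of post_center in the frame of go between -0.004 and 0.004 m and z of post_center in the frame of go below 0.08 m and angle between post_center's own z axis and vertical below 0.25 rad), for 0.02 s.
3. the post has come out at the far end of the go gap, still low (x of post_center in the frame of go between 0.042 and 0.1 m and y of post_center in the frame of go between -0.02 and 0.02 m and z of post_center in the frame of go below 0.08 m and angle between post_center's own z axis and vertical below 0.25 rad), for 0.02 s.
4. the post's shaft is pressed against the no-go jaws, in line with their gap and upright, with more than 7 N (both jaws added together, wedge effect included: about 1.4 times the push) for 0.3 s (x of post_center in the frame of nogo between -0.042 and 0.008 m and y of post_center in the frame of nogo between -0.006 and 0.006 m and z of post_center in the frame of nogo below 0.08 m and angle between post_center's own z axis and vertical below 0.25 rad and contact force between post and nogo above 7 N), for 0.3 s.
At the end, for the whole second after the job is handed in: the post stands upright (within 0.08 rad) and at rest on the floor of the tray, its axis within 32 mm of the tray's centre along each side, released (x of post_center in the frame of tray between -0.032 and 0.032 m and y of post_center in the frame of tray between -0.032 and 0.032 m and z of post_center in the frame of tray between 0.038 and 0.05 m and angle between post_center's own z axis and vertical below 0.08 rad and linear speed of post below 0.02 m/s); the robot touches nothing.
It fails at once if the post is pressed on the go gauge with more than 17 N (contact force between post and go above 17 N).
It fails at once if the post is pressed on the no-go gauge with more than 17 N (both jaws added together, about 1.4 times the push) (contact force between post and nogo above 17 N).
It fails at once if the post is forced into or set down inside the no-go jaws, instead of being stopped by them (x of post_center in the frame of nogo between 0.014 and 0.045 m and y of post_center in the frame of nogo between -0.02 and 0.02 m and z of post_center in the frame of nogo below 0.08 m and angle between post_center's own z axis and vertical below 0.25 rad).
It fails at once if the post is knocked over (angle between post_center's own z axis and vertical above 0.6 rad).
It fails at once if another loose thing is moved by more than 25 mm (distance of any of cup0, cup1, cup2, spool0, spool1, carton, jar from where it was at the start of the episode above 0.025 m).
It also fails if it takes over 72 s, if anything falls off the work surface, if the arm or the gripper's body presses on something with over 40 N, if the wrist force passes 120 N, or if a joint passes its speed limit or range.

### The arm

A 6-joint arm with a two-finger parallel gripper is mounted at the origin on the work surface. World frame = base frame: x ahead of the robot, y to its left, z up, the work surface at z = 0. Lengths are in mm, angles in rad, forces in N, time in s.
With the tool pointing down it reaches from about 275 to 1000 mm from the base axis. Payload 8.4 kg.
Tool frame: the origin (TCP) lies between the finger pads; the fingertips stand 22 mm ahead of it and the grasp point (between the pads) lies 3 mm ahead of it; z points along the fingers, y is the line along which they close (so a half turn about z gives the same grasp; the last joint's range is limited). The gripper opens to 85 mm and grips with 20 to 120 N. Pads are 22 mm wide; open, the fingers measure 114 mm over their backs; the gripper's body (76 mm by 85 mm) begins 54 mm behind the grasp point. The pads swing forward as they close: fully open they stand 13 mm farther back than shut.
Start: joints at [1.241, 0.353, 1.633, -0, 1.155, -0.002], TCP at [201.224, 591.723, 213.481] pointing down, gripper open.
Joint ranges: [-2.63, 2.63], [-0.92, 2.1], [0.06, 2.66], [-1.3, 4.44], [0, 2.69], [-3.02, 3.02]. Speed limits (rad/s): [2.22, 2.22, 2.79, 3.14, 3.14, 3.14].

### API

Orientations are given as [roll, pitch, yaw] about the fixed x, y, z axes, in that order (R = Rz(yaw) Ry(pitch) Rx(roll)).
In Python, from rig import r, grab_frame gives the robot as it stands.
- The arm moves only by the shell command python3 -m inch 'ROWS' [FORCE]. ROWS is JSON, a list of rows, each a list of 7 numbers: the turn, a rotation vector about the tool's x, y, z as a fraction of full scale, then the shift along the tool's x, y, z as a fraction of full scale, then the closure, from 0 (fully open) to 1 (shut). In form: [[rx, ry, rz, dx, dy, dz, fingers], ...]. A call has 1 to 8 rows; each row shifts and turns the commanded pose from where the row before left it, along the tool's axes as they then stand; what a row does not reach is not made up. Full scale, the value 1, is 2.5 cm for a shift and pi rad for a turn. A row lasts 1/12 s, in which the tool goes at most 41.7 mm and 7.16 degrees, less where a joint would pass 70% of its speed; a pose out of reach is approached as far as the arm can. A call with a number of a shift or a turn outside -1 to 1 is refused whole. A call with a gripper value outside its range is refused whole. The fingers move at their own pace and stop on an object; FORCE is the grip in N (left out, the last holds). Time passes only in rows, so rows that do not move let the fingers close. It gives the time, the measured TCP pose, the force, the opening and the grip force at its end, in the units of the state.
- r.sense(): the state, without advancing time (a new reading comes with each control period).
- grab_frame(name): name is "side" or "top" or "wrist"; returns a dict with "pixels" (400x640x3 uint8, red, green, blue), "z_map" (400x640 float32, mm along the optical axis (not along the pixel's ray), 0 where there is no reading), "vertical_fov" (degrees; the focal length in pixels is half the picture's height over the tangent of half this angle, whatever the lens; pixels are square), "cx", "cy" (the principal point, pixels), "cam_to_world" (4x4, takes a point from camera to world coordinates). Camera axes: x right, y down, z forward; pixel columns grow to the right and rows downward; lengths in mm; the calibration is good to about 2 mm. The wrist camera is an equidistant fisheye: a pixel r from the principal point sees the ray r / f radians off the axis. A picture is of the moment at which its call begins.
- r.sign_off(): hands the job in; it is judged then, once.
The state is a dict: "clock": time; "qpos": joint angles; "qvel": joint speeds; "joint_efforts": joint torques, N m; "eef_pos": TCP position; "tcp_rot": TCP orientation; "contact_force": force on the tool from outside, world axes, zero at the start; "wrist_torque": the same for the moment, N m; "opening": opening from 0.0 (shut) to 1.0 (fully open); "grasp_force": force on a finger pad.
Only numpy, scipy, OpenCV 4.12 (cv2) and the standard library are available. Lean on these libraries where they do the work, as an engineer would, in place of code of your own. Each camera call takes 0.05 s, during which the arm holds its last target. There are 200 camera calls.

## Working session

There is one attempt and no reset: what is moved stays moved. The work goes in short steps, Python scripts to look and compute and a shell command to move; the robot and the scene stay as the last step left them, time stands still between calls to the robot, and variables do not carry over. Pictures are saved under pics/ and viewed, at most 10 in all, crops included, and the job is handed in when it is done.

```bash
ls; mkdir -p pics; cat > h.py <<'E'
import numpy as np, cv2
from rig import r, grab_frame
def get(name):
    f=grab_frame(name); f['f']=200/np.tan(np.radians(f['vertical_fov'])/2); return f
def save(f,n): cv2.imwrite('pics/'+n,f['pixels'][:,:,::-1])
def cloud(f):
    z=f['z_map']; v,u=np.mgrid[:z.shape[0],:z.shape[1]]
    P=np.stack([(u-f['cx'])/f['f']*z,(v-f['cy'])/f['f']*z,z],-1)
    T=np.array(f['cam_to_world']); return P@T[:3,:3].T+T[:3,3]
E
python3 - <<'E'
from h import *
import pickle
for n in('top','side'):
    f=get(n); save(f,n+'0.png'); pickle.dump(f,open(n+'.pkl','wb'))
    print(n,f['vertical_fov'],np.round(np.array(f['cam_to_world']),2).tolist())
s=r.sense(); print(s)
E
```

```text
pics
top 57.75003398471105 [[-0.0, -0.99, 0.12, 484.92], [-1.0, 0.0, -0.02, 12.47], [0.02, -0.12, -0.99, 971.69], [0.0, 0.0, 0.0, 1.0]]
side 46.47212988657108 [[0.92, -0.26, 0.29, 215.57], [-0.39, -0.58, 0.71, -935.85], [-0.02, -0.77, -0.64, 878.51], [0.0, 0.0, 0.0, 1.0]]
{'clock': 0.1, 'qpos': array([ 1.24060718e+00,  3.53582698e-01,  1.63402447e+00,  2.22283746e-05,
        1.15516410e+00, -2.39468459e-03]), 'qvel': array([-0.00025774, -0.00174981, -0.00221522,  0.00022621, -0.00110797,
        0.00091039]), 'joint_efforts': array([-5.61544512e-04, -6.06353760e+01, -3.42816710e+01, -9.97509642e-05,
        3.89112218e-03, -1.03025599e-05]), 'eef_pos': array([201.07758102, 591.33227016, 212.84947485]), 'tcp_rot': array([-3.14041409e+00, -2.31476307e-05,  2.81378919e+00]), 'contact_force': array([-0.64287979,  0.23045787, -0.18449805]), 'wrist_torque': array([ 0.01182258,  0.04922401, -0.04817083]), 'grasp_force': 0.0, 'opening': 1.0019918019178127}
```

View pics/top0.png

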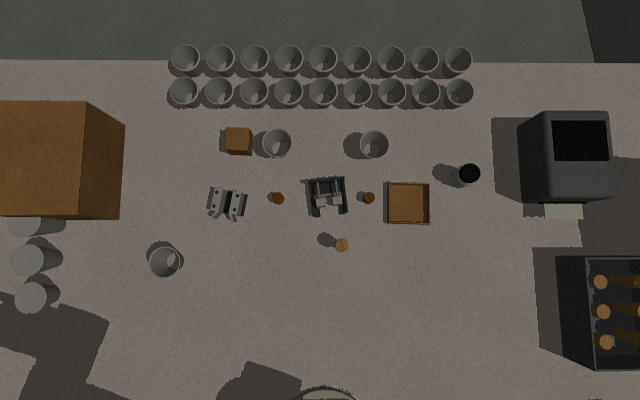

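View pics/side0.png

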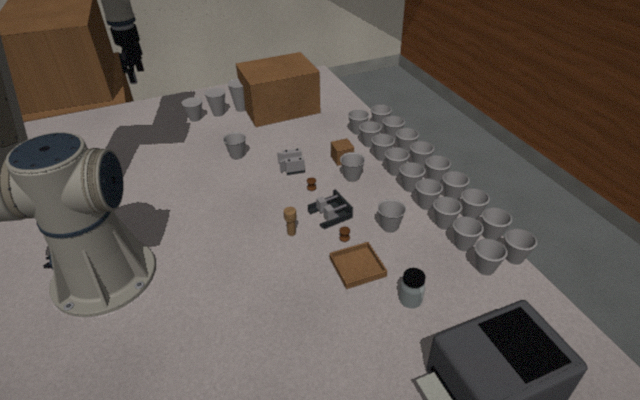

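Top: go gauge at ~(227,203), no-go ~(326,196), post head (341,245), tray ~(408,203), and spools at (278,198) and (368,198). The side view agrees. Next I'll zoom and compute the positions.

```bash
python3 - <<'E'
from h import *
import pickle
f=pickle.load(open('top.pkl','rb')); P=cloud(f)
g=f['pixels']
a=cv2.resize(g[170:260,195:275,::-1],None,fx=5,fy=5,interpolation=cv2.INTER_CUBIC)
b=cv2.resize(g[170:260,295:355,::-1],None,fx=5,fy=5,interpolation=cv2.INTER_CUBIC)
cv2.imwrite('pics/zoom.png',np.hstack([a,b]))
def st(n,u0,u1,v0,v1,z0,z1):
    Q=P[v0:v1,u0:u1].reshape(-1,3); Q=Q[(Q[:,2]>z0)&(Q[:,2]<z1)]
    rect=cv2.minAreaRect(Q[:,:2].astype(np.float32))
    print(n,len(Q),np.round(Q.mean(0),1),'rect',np.round(rect[0],1),np.round(rect[1],1),round(rect[2],1))
print('table',np.median(P[230:240,380:400,2]))
st('post',325,356,230,260,70,95)
st('go all',200,255,175,230,20,60)
st('go top',200,255,175,230,38,55)
st('nogo all',298,352,165,225,20,60)
st('nogo wall',298,352,165,225,33,42)
st('nogo top',298,352,165,225,41.5,52)
st('nogo all low',298,352,165,225,4,60)
st('tray',380,436,175,232,15,30)
st('spool0',268,290,188,210,20,40)
st('spool1',360,378,188,210,20,40)
st('cup1',355,392,125,165,40,90)
st('cup',260,294,125,165,40,90)
st('cup2',145,185,240,285,40,90)
st('carton',222,256,122,160,45,90)
E
```

```text
table 0.3897626234680729
post 151 [483.1 -42.2  83.4] rect [483.5 -42.8] [32.  31.4] 89.1
go all 597 [591.5 250.2  42.4] rect [588.1 252.3] [70.3 78.2] 79.9
go top 489 [592.7 251.2  45.4] rect [588.3 252.2] [70.3 77.3] 80.5
nogo all 489 [620.9  -9.9  37. ] rect [611.6 -10.9] [92.1 95.6] 6.4
nogo wall 203 [639.5  -8.6  38.4] rect [621.3 -10.5] [72.2 94.8] 6.8
nogo top 181 [605.6 -10.3  44.8] rect [621.1 -10.7] [71.6 93.6] 7.2
nogo all low 1179 [616.7 -10.1  20.7] rect [616.3  -3.9] [142.6 155.5] 88.4
tray 289 [ 594.3 -227.3   21.1] rect [ 593.5 -226.1] [110.  110.6] 87.9
spool0 100 [606.9 120.7  32.2] rect [607. 121.] [26.5 26.6] 0.8
spool1 98 [ 606.7 -118.8   32.4] rect [ 606.8 -119.2] [27.  26.8] 1.0
cup1 360 [ 748.5 -134.8   61.2] rect [ 740.  -129.5] [77.  73.1] 0.6
cup 370 [753.1 123.5  61.3] rect [743.4 119.7] [74.1 74.6] 89.8
cup2 463 [442.8 399.5  60.7] rect [444.7 388.8] [76.3 74.5] 89.9
carton 578 [754.9 222.   59.8] rect [757.2 223.3] [61.6 62.1] 87.3
```

View pics/zoom.png

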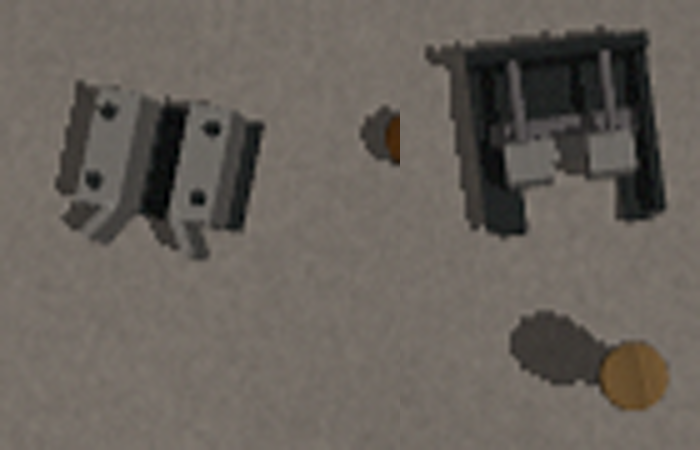

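The zoom shows the go mouth facing the robot at (150,225), with the go yaw about -10°. The no-go front is open toward the robot, with the jaws at (530,165) and (610,155) and a yaw of about +6.5°. The post is at (483,-43). I'm setting out towards the post, turning the tool yaw to 90°.

```bash
python3 -m inch '[[0,0,0.0396,-1,0,0,0],[0,0,0.0396,-1,0,0,0],[0,0,0.0396,-1,0,0,0],[0,0,0.0396,-1,0,0,0],[0,0,0.0396,-1,0,0,0],[0,0,0.0396,-1,0,0,0],[0,0,0.0396,-1,0,0,0],[0,0,0.0396,-1,0,0,0]]' 80; python3 -m inch '[[0,0,0.0396,-1,0,0,0],[0,0,0.0396,-1,0,0,0],[0,0,0,-1,0.5,0,0],[0,0,0,-1,0.5,0,0],[0,0,0,-1,0.5,0,0],[0,0,0,-1,0.5,0,0],[0,0,0,-1,0.5,0,0],[0,0,0,-1,0.5,0,0]]'
```

```text
clock: 0.77
eef_pos: [340.7, 458.0, 213.0]
tcp_rot: [-3.141, 0.0, 1.812]
contact_force: [0.7, -0.6, -0.6]
opening: 1.002
grasp_force: 0.0
clock: 1.43
eef_pos: [424.2, 258.5, 213.3]
tcp_rot: [-3.141, 0.0, 1.57]
contact_force: [0.6, -0.9, -0.6]
opening: 1.001
grasp_force: 0.0
```

```bash
cat >> h.py <<'E'
def wcloud(f):
    z=f['z_map'].astype(float); v,u=np.mgrid[:z.shape[0],:z.shape[1]]
    x=u-f['cx'];y=v-f['cy'];rr=np.hypot(x,y)+1e-9;t=rr/f['f']
    k=np.where(t<1.45,np.tan(np.minimum(t,1.45)),np.nan)/rr
    P=np.stack([x*k*z,y*k*z,z],-1)
    T=np.array(f['cam_to_world']); P=P@T[:3,:3].T+T[:3,3]; P[z<=0]=np.nan; return P
E
python3 - <<'E'
from h import *
import pickle
f=get('wrist'); save(f,'w1.png'); pickle.dump(f,open('w1.pkl','wb'))
print(f['vertical_fov'],f['f'],f['cx'],f['cy'],np.round(f['cam_to_world'],2).tolist(), r.sense()['eef_pos'])
P=wcloud(f)
m=(abs(P[...,2]-45)<4)&(abs(P[...,0]-588)<70)&(abs(P[...,1]-252)<70)
Q=P[m]; print(m.sum(), np.round(np.c_[Q.min(0),Q.max(0)],1) if m.sum() else '')
E
```

```text
65.70646984690485 309.70691628693146 317.0184728334982 197.56875647179015 [[1.0, -0.0, -0.0, 423.43], [-0.0, -0.96, -0.29, 331.23], [-0.0, 0.29, -0.96, 372.97], [0.0, 0.0, 0.0, 1.0]] [425.70503166 255.07069794 213.23541226]
1830 [[542.2 628.9]
 [210.9 288.6]
 [ 41.   48.8]]
```

View pics/w1.png

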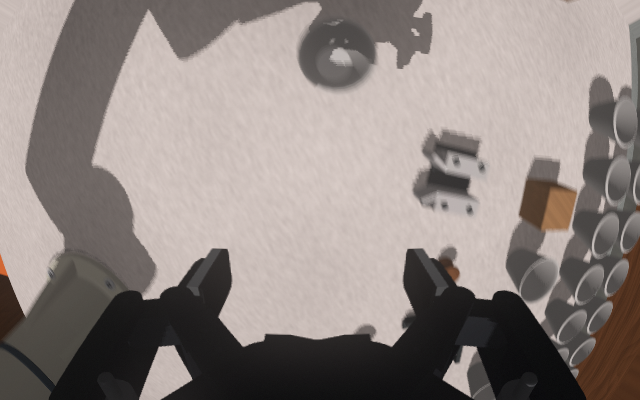

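The wrist view shows the go gauge at ~(450,175), with its gap running left to right. I'll fit the gap from the jaw-top points in both views.

```bash
cat >> h.py <<'E'
def jaws(P,c,a0,zr=(42,48),R=75):
    """straight jaws: sort z-plane points in frame (c,a0), fit inner edge lines of both sides"""
    for it in range(4):
        ca,sa=np.cos(a0),np.sin(a0)
        m=(P[...,2]>zr[0])&(P[...,2]<zr[1])&(np.hypot(P[...,0]-c[0],P[...,1]-c[1])<R)
        Q=P[m]; d=Q[:,:2]-c; X=d[:,0]*ca+d[:,1]*sa; Y=-d[:,0]*sa+d[:,1]*ca
        L=[];bins=np.arange(-24,28,4); hi=[];lo=[];xs=[]
        for b in bins:
            k=(X>=b-2)&(X<b+2); p=Y[k]; 
            if (p>5).sum()<2 or (p<-5).sum()<2: continue
            xs.append(b);hi.append(p[p>5].min());lo.append(p[p<-5].max())
        mid=(np.array(hi)+lo)/2; w=np.median(np.array(hi)-lo)
        s,o=np.polyfit(xs,mid,1); a0+=np.arctan(s); c=c+o*np.array([-sa,ca])
    print('yaw deg',round(np.degrees(a0),2),'c',np.round(c,1),'gap',round(w,1),'X range',np.round([X.min(),X.max()],1),'Y',np.round([Y.min(),Y.max()],1),'mid',np.round(mid,1))
    return c,a0,X,Y
E
python3 - <<'E'
from h import *
import pickle
P=cloud(pickle.load(open('top.pkl','rb'))); W=wcloud(pickle.load(open('w1.pkl','rb')))
for p in(P,W): jaws(p,np.array([590,251.]),np.radians(-10))
E
python3 -m inch '[[0,0,0,-1,0.1,0,0],[0,0,0,-1,0.1,0,0],[0,0,0,-1,0.1,0,0],[0,0,0,-1,0.1,0,0],[0,0,0,-1,0.1,0,0],[0,0,0,-1,0.1,0,0],[0,0,0,-1,0.1,0,0],[0,0,0,-1,0.1,0,0]]'
```

```text
yaw deg -9.1 c [590.2 251.9] gap 27.7 X range [-40.5  36.9] Y [-35.4  35.1] mid [-0.7 -0.2  0.   0.7 -0.2  0.5  0.4 -0.3  0.4 -0.   0.3 -0.3 -0.6]
yaw deg -10.32 c [589.9 250.4] gap 26.0 X range [-44.9  35. ] Y [-35.4  35.3] mid [-0.3  0.4 -0.6  0.2  0.1  0.4 -0.1  0.2  0.   0.1 -0.3  0.1 -0.1]
clock: 2.15
eef_pos: [443.5, 58.7, 213.3]
tcp_rot: [-3.141, 0.0, 1.57]
contact_force: [0.6, 0.5, -0.4]
opening: 1.003
grasp_force: 0.0
```

```bash
python3 -m inch '[[0,0,0,-1,0.38,0,0],[0,0,0,-1,0.38,0,0],[0,0,0,-1,0.38,0,0],[0,0,0,-1,0.38,0,0],[0,0,0,0,0,0,0],[0,0,0,0,0,0,0]]'; python3 - <<'E'
from h import *
import pickle
f=get('wrist'); save(f,'w2.png'); pickle.dump(f,open('w2.pkl','wb'))
print(r.sense()['eef_pos'])
P=wcloud(f)
m=(abs(P[...,2]-84)<5)&(abs(P[...,0]-483)<30)&(abs(P[...,1]+42)<30)
Q=P[m]; print(m.sum(), cv2.minEnclosingCircle(Q[:,:2].astype(np.float32)),Q[:,2].mean() )
jaws(P,np.array([607,-11.]),np.radians(6.5),R=45)
E
```

```text
clock: 2.65
eef_pos: [481.6, -41.0, 213.1]
tcp_rot: [-3.141, -0.0, 1.567]
contact_force: [0.1, 0.3, -0.4]
opening: 1.003
grasp_force: 0.0
[481.23121723 -40.25639684 213.10091137]
891 ((479.901611328125, -43.51780319213867), 17.25592803955078) 82.12818465111812
yaw deg 5.65 c [607.2 -12.5] gap 19.1 X range [-26.4  -4.6] Y [-34.8  33.3] mid [-0.  -0.1 -0.2  0.4  0.4 -0.4]
```

View pics/w2.png

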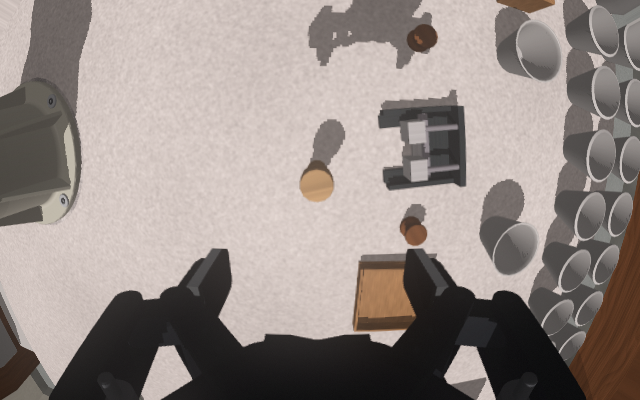

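The wrist view shows the post head at (317,185) between the fingers. The no-go jaws are at (415,150), with a yaw of 5.7°, a measured gap of 19.1 and their front near x≈581. I'm descending and grasping.

```bash
python3 -m inch '[[0,0,0.001,-0.12,0,0.8,0],[0,0,0,0,0,0.8,0],[0,0,0,0,0,0.8,0],[0,0,0,0,0,0.8,0],[0,0,0,0,0,0.8,0],[0,0,0,0,0,0.8,0],[0,0,0,0,0,0.76,0],[0,0,0,0,0,0,0]]'; python3 -m inch '[[0,0,0,0,0,0,0.3],[0,0,0,0,0,0,0.5],[0,0,0,0,0,0,0.7],[0,0,0,0,0,0,0.8],[0,0,0,0,0,0,0.8],[0,0,0,0,0,0,0.8]]' 80
```

```text
clock: 3.37
eef_pos: [478.8, -41.8, 71.6]
tcp_rot: [-3.136, -0.001, 1.568]
contact_force: [-0.9, 2.0, -0.3]
opening: 1.001
grasp_force: 0.0
clock: 3.87
eef_pos: [482.0, -43.2, 75.1]
tcp_rot: [3.141, 0.0, 1.566]
contact_force: [0.4, 0.4, -0.1]
opening: 0.201
grasp_force: 0.0
```

The fingers closed to 0.2 with no force, so I missed it. I'll look.

```bash
python3 - <<'E'
from h import *
s=get('side'); w=get('wrist')
a=cv2.resize(s['pixels'][160:280,230:400,::-1],(680,480))[:300]
a=cv2.resize(s['pixels'][180:270,240:360,::-1],(400,300))
b=cv2.resize(w['pixels'][:,:,::-1],(400,250)); b=cv2.copyMakeBorder(b,0,50,0,0,0)
cv2.imwrite('pics/miss.png',np.hstack([a,b])); print(r.sense()['eef_pos'],r.sense()['opening'],r.sense()['grasp_force'])
f=get('top');P=cloud(f);print(np.nanmax(P[230:260,325:356,2]))
E
```

```text
[481.83758984 -43.22751505  74.81813315] 0.2005356938953308 0.0
971.6881978561007
```

View pics/miss.png

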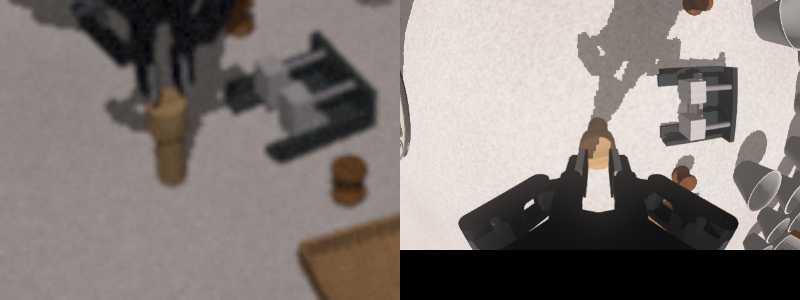

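The post is still standing, but the fingers seem to be beside or above the head. I'll check with the depth map.

```bash
python3 - <<'E'
from h import *
f=get('wrist');P=wcloud(f);g=f['pixels'].astype(int)
wood=(g[...,0]-g[...,2]>45)
m=wood&(np.hypot(P[...,0]-482,P[...,1]+42)<60)&(P[...,2]>5)
Q=P[m];print('post',m.sum(),np.round(np.percentile(Q,[1,50,99],axis=0),1))
T=Q[Q[:,2]>79]; print('head top',len(T),cv2.minEnclosingCircle(T[:,:2].astype(np.float32)) if len(T) else '')
dk=(g.max(2)<90)&~wood&(np.hypot(P[...,0]-482,P[...,1]+42)<45)&(P[...,2]>30)
for v in range(225,330,8):
    k=dk[v]; 
    for nm,u in(('L',np.where(k[:317])[0]),('R',317+np.where(k[317:])[0])):
        if len(u): p=P[v,u[-1] if nm=='L' else u[0]]; print(v,nm,u[-1] if nm=='L' else u[0],np.round(p,0))
t=get('top');P=cloud(t);g=t['pixels'].astype(int)
m=(g[...,0]-g[...,2]>45)&(np.hypot(P[...,0]-482,P[...,1]+42)<50)&(P[...,2]>60); print('top',m.sum(),P[m].mean(0) if m.any() else '')
E
```

```text
post 1527 [[470.8 -58.7  81. ]
 [482.4 -43.3  82.3]
 [501.2 -28.4 148.9]]
head top 1527 ((499.4090881347656, -42.03597640991211), 32.058902740478516)
241 L 299 [472. -34.  97.]
241 R 335 [490. -34.  97.]
249 L 300 [473. -37.  99.]
249 R 335 [490. -37.  99.]
257 L 299 [472. -41. 100.]
257 R 335 [490. -41. 100.]
265 L 300 [473. -45. 102.]
265 R 334 [489. -45. 101.]
273 L 299 [473. -44. 111.]
273 R 334 [489. -49. 102.]
281 L 299 [472. -48. 112.]
281 R 335 [489. -47. 112.]
289 L 298 [472. -46. 120.]
289 R 336 [490. -51. 114.]
297 L 298 [472. -50. 122.]
297 R 337 [490. -50. 122.]
305 L 297 [473. -48. 130.]
305 R 338 [489. -48. 130.]
313 L 296 [472. -53. 130.]
313 R 338 [490. -53. 130.]
321 L 290 [470. -49. 139.]
321 R 344 [491. -49. 139.]
329 L 291 [470. -54. 138.]
329 R 343 [491. -54. 139.]
top 0
```

The fingertips are really about z≈95 when the TCP reads 75, so the height reading is about 40 mm off the stated tool geometry. x and y are fine: the post is at (482,-43). I'll open, go down 40 mm more, then close.

```bash
python3 -m inch '[[0,0,0,0,0,0,0.4],[0,0,0,0,0,0,0],[0,0,0,0,0,0,0],[0,0,0,0,0,0,0],[0,0,0,0,0,0.4,0],[0,0,0,0,0,0.4,0],[0,0,0,0,0,0.4,0],[0,0,0,0,0,0.4,0]]'; python3 -m inch '[[0,0,0,0,0,0,0],[0,0,0,0,0,0,0.3],[0,0,0,0,0,0,0.5],[0,0,0,0,0,0,0.7],[0,0,0,0,0,0,0.8],[0,0,0,0,0,0,0.8],[0,0,0,0,0,0,0.8]]' 80
python3 - <<'E'
from h import *
f=get('wrist');P=wcloud(f);g=f['pixels'].astype(int)
dk=(g.max(2)<90)&(np.hypot(P[...,0]-482,P[...,1]+42)<45)&(P[...,2]>20)
for v in range(217,300,8):
    for nm,u in(('L',np.where(dk[v,:317])[0]),('R',317+np.where(dk[v,317:])[0])):
        if len(u): p=P[v,u[-1] if nm=='L' else u[0]]; print(v,nm,np.round(p,0))
E
```

```text
clock: 4.78
eef_pos: [481.2, -43.1, 33.0]
tcp_rot: [-3.141, -0.0, 1.567]
contact_force: [0.5, -0.5, -0.5]
opening: 1.0
grasp_force: 0.0
clock: 5.37
eef_pos: [482.0, -43.2, 35.2]
tcp_rot: [3.141, 0.0, 1.567]
contact_force: [-1.2, 0.4, 4.5]
opening: 0.377
grasp_force: 78.8
241 L [465. -33.  60.]
241 R [497. -33.  60.]
249 L [465. -37.  59.]
249 R [497. -39.  56.]
257 L [465. -38.  67.]
257 R [497. -38.  67.]
265 L [465. -37.  76.]
265 R [497. -38.  74.]
273 L [465. -38.  82.]
273 R [497. -38.  81.]
281 L [465. -42.  82.]
281 R [497. -42.  81.]
289 L [465. -46.  81.]
289 R [497. -44.  85.]
297 L [465. -54.  76.]
297 R [497. -54.  77.]
```

Gripped (opening 0.377, 79 N, tips at z≈57), with the foot on the table at TCP z=35.2. I'm lifting 14 mm and staging in front of the go mouth.

```bash
python3 -m inch '[[0,0,0,0,0,-0.3,0.8],[0,0,0,0,0,-0.26,0.8],[0,0,0,0.7,0.1,0,0.8],[0,0,0,1,0.1,0,0.8],[0,0,0,1,0.1,0,0.8],[0,0,0,1,0.1,0,0.8],[0,0,0,1,0.1,0,0.8],[0,0,0,1,0.1,0,0.8]]'; python3 -m inch '[[0,0,0,1,0.136,0,0.8],[0,0,0,1,0,0,0.8],[0,0,0,1,0,0,0.8],[0,0,0,1,0,0,0.8],[0,0,0,1,0,0,0.8],[0,0,0,1,0,0,0.8],[0,0,0,0.7,0,0,0.8],[0,0,0.0272,0,0,0,0.8]]';  python3 -m inch '[[0,0,0.0272,0,0,0,0.8],[0,0,0,0,0,0,0.8],[0,0,0,0,0,0,0.8]]'; python3 - <<'E'
from h import *
import pickle
f=get('wrist'); save(f,'w3.png'); pickle.dump(f,open('w3.pkl','wb')); print(r.sense()['eef_pos'],r.sense()['tcp_rot'],r.sense()['contact_force'])
jaws(wcloud(f),np.array([590,251.]),np.radians(-10))
s=get('side');a=cv2.resize(s['pixels'][110:230,210:360,::-1],(375,300))
cv2.imwrite('pics/stage.png',np.hstack([a,cv2.resize(f['pixels'][:,:,::-1],(425,300))]))
E
```

```text
clock: 6.08
eef_pos: [497.6, 100.5, 49.4]
tcp_rot: [3.141, -0.0, 1.566]
contact_force: [-0.1, -0.0, -0.4]
opening: 0.376
grasp_force: 79.2
clock: 6.75
eef_pos: [502.1, 270.2, 49.6]
tcp_rot: [3.14, -0.002, 1.484]
contact_force: [0.4, -0.0, -0.2]
opening: 0.375
grasp_force: 79.2
clock: 7.0
eef_pos: [501.5, 266.9, 49.1]
tcp_rot: [3.141, -0.0, 1.398]
contact_force: [0.8, 0.3, -0.1]
opening: 0.377
grasp_force: 79.2
[501.48536139 266.70999025  48.95781513] [ 3.14126076e+00 -2.38116387e-04  1.39844723e+00] [ 0.79804136  0.05997315 -0.50934177]
yaw deg -9.87 c [589.9 250.6] gap 24.7 X range [-44.5  34.7] Y [-35.8  35.3] mid [-0.1  0.2 -0.  -0.2  0.1  0.2  0.1 -0.2  0.   0.  -0.4  0.   0.2]
```

View pics/stage.png

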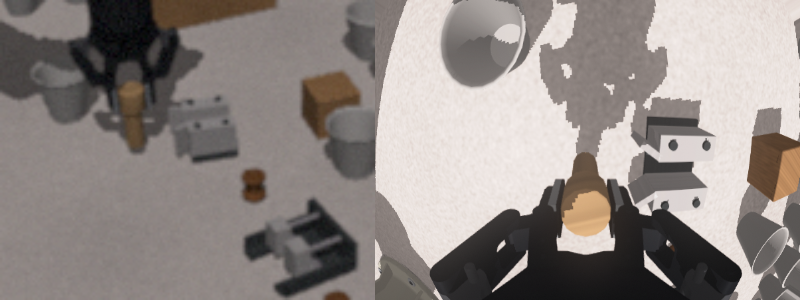

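The side and wrist views show the post held upright in line with the gap: jaws at (670,165) in the composite, lateral error 0.6 mm. I'm going in gently.

```bash
python3 -m inch '[[0,0,0,-0.024,0.4,0,0.8],[0,0,0,0,0.4,0,0.8],[0,0,0,0,0.4,0,0.8],[0,0,0,0,0.4,0,0.8],[0,0,0,0,0.2,0,0.8],[0,0,0,0,0.1,0,0.8],[0,0,0,0,0.1,0,0.8],[0,0,0,0,0.1,0,0.8]]'; python3 -m inch '[[0,0,0,0,0.1,0,0.8],[0,0,0,0,0.1,0,0.8],[0,0,0,0,0.1,0,0.8],[0,0,0,0,0.1,0,0.8]]'
```

```text
clock: 7.77
eef_pos: [552.9, 256.8, 48.2]
tcp_rot: [-3.141, 0.0, 1.396]
contact_force: [-0.5, -0.0, -1.1]
opening: 0.377
grasp_force: 79.3
clock: 8.1
eef_pos: [562.9, 255.3, 48.5]
tcp_rot: [3.142, 0.0, 1.396]
contact_force: [-0.0, -0.2, -0.2]
opening: 0.374
grasp_force: 79.3
```

```bash
python3 -m inch '[[0,0,0,0,0.12,0,0.8],[0,0,0,0,0.12,0,0.8],[0,0,0,0,0.12,0,0.8],[0,0,0,0,0.12,0,0.8],[0,0,0,0,0.12,0,0.8]]'; python3 -m inch '[[0,0,0,0,0.15,0,0.8],[0,0,0,0,0.15,0,0.8],[0,0,0,0,0.15,0,0.8],[0,0,0,0,0.15,0,0.8]]'
```

```text
clock: 8.52
eef_pos: [577.9, 252.6, 48.4]
tcp_rot: [-3.142, 0.0, 1.396]
contact_force: [-0.8, 0.7, -0.3]
opening: 0.376
grasp_force: 79.3
clock: 8.85
eef_pos: [592.8, 250.0, 48.5]
tcp_rot: [3.142, -0.0, 1.396]
contact_force: [1.2, -0.6, -1.3]
opening: 0.374
grasp_force: 79.3
```

```bash
python3 -m inch '[[0,0,0,0,0.16,0,0.8],[0,0,0,0,0.16,0,0.8],[0,0,0,0,0.16,0,0.8],[0,0,0,0,0.16,0,0.8],[0,0,0,0,0.16,0,0.8],[0,0,0,0,0.16,0,0.8],[0,0,0,0,0.16,0,0.8]]'; python3 -m inch '[[0,0,0,0,0.2,0,0.8],[0,0,0,0,0.2,0,0.8],[0,0,0,0,0.2,0,0.8],[0,0,0,0,0.2,0,0.8],[0,0,0,0,0.2,0,0.8],[0,0,0,0,0.2,0,0.8],[0,0,0,0,0.2,0,0.8],[0,0,0,0,0,0,0.8]]'
```

```text
clock: 9.43
eef_pos: [620.3, 245.1, 48.5]
tcp_rot: [-3.142, 0.0, 1.396]
contact_force: [0.1, 0.3, -0.6]
opening: 0.378
grasp_force: 79.3
clock: 10.1
eef_pos: [655.5, 238.9, 48.5]
tcp_rot: [3.141, -0.0, 1.395]
contact_force: [-0.0, 0.2, 0.1]
opening: 0.377
grasp_force: 79.3
```

The post is through the go gap at go x≈+62 with no force felt. I'm lifting, turning to the no-go yaw and staging in front of it.

```bash
python3 -m inch '[[0,0,0,0,0,-0.95,0.8],[0,0,-0.0291,0,0,-0.95,0.8],[0,0,-0.0291,0,0,-0.95,0.8],[0,0,-0.0291,0,0,0,0.8],[0,0,0,0,0,0,0.8],[0,0,0,-0.98,-0.54,0,0.8],[0,0,0,-0.98,-0.54,0,0.8],[0,0,0,-0.98,-0.54,0,0.8]]'; python3 -m inch '[[0,0,0,-0.98,-0.54,0,0.8],[0,0,0,-0.98,-0.54,0,0.8],[0,0,0,-0.98,-0.54,0,0.8],[0,0,0,-0.98,-0.54,0,0.8],[0,0,0,-0.98,-0.54,0,0.8],[0,0,0,-0.98,-0.54,0,0.8],[0,0,0,-0.98,-0.54,0,0.8],[0,0,0,0,0,0,0.8]]'; python3 -m inch '[[0,0,0,0,0,0,0.8],[0,0,0,0,0,0,0.8]]'; python3 - <<'E'
from h import *
import pickle
f=get('wrist'); save(f,'w4.png'); print(r.sense()['eef_pos'],r.sense()['tcp_rot'],r.sense()['contact_force'])
P=wcloud(f);c,a,X,Y=jaws(P,np.array([595,-13.]),np.radians(5.7),R=50)
p=r.sense()['eef_pos'][:2]-c; print('post in jaw frame',p[0]*np.cos(a)+p[1]*np.sin(a),-p[0]*np.sin(a)+p[1]*np.cos(a))
g=f['pixels'].astype(int);zt=r.sense()['eef_pos'][2]+47
q=r.sense()['eef_pos'];m=(g[...,0]-g[...,2]>45)&(abs(P[...,2]-zt)<5)&(np.hypot(P[...,0]-q[0],P[...,1]-q[1])<30);print('head',m.sum(),np.round(np.percentile(P[m],[1,50,99],axis=0),1))
E
```

```text
clock: 10.77
eef_pos: [619.9, 161.2, 118.5]
tcp_rot: [-3.14, 0.0, 1.668]
contact_force: [0.4, -0.6, -0.6]
opening: 0.373
grasp_force: 79.5
clock: 11.43
eef_pos: [541.1, -21.4, 118.6]
tcp_rot: [-3.138, 0.001, 1.665]
contact_force: [0.0, 0.2, -0.8]
opening: 0.376
grasp_force: 79.5
clock: 11.6
eef_pos: [544.2, -17.8, 119.3]
tcp_rot: [-3.141, -0.0, 1.668]
contact_force: [0.7, 0.1, -0.3]
opening: 0.378
grasp_force: 79.5
[544.4773004  -17.48459925 119.40517347] [-3.14130574e+00 -2.97732037e-04  1.66876586e+00] [-0.31068044  0.13726911  0.03857163]
yaw deg 7.52 c [595.1 -13.8] gap 18.9 X range [-13.2   7.9] Y [-33.9  33.3] mid [-0.1  0.2 -0.1  0.2 -0.2  0.1]
post in jaw frame -50.64956882463184 2.96169059906901
head 3549 [[529.6 -33.4 165.1]
 [543.9 -16.9 166.5]
 [558.6  -3.1 167.7]]
```

View pics/w4.png

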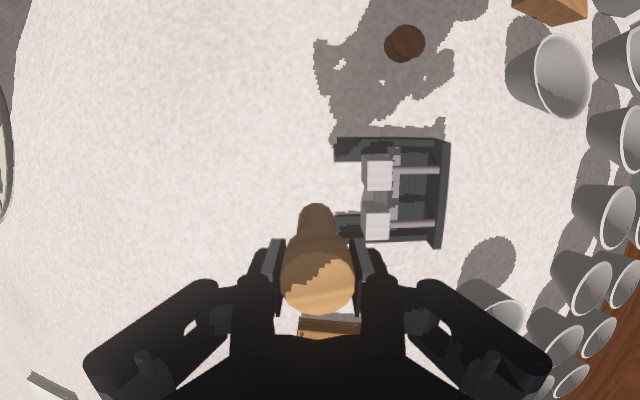

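The wrist view shows the post in front of the no-go jaws (378,175)/(376,222), about 2 mm off line. I'll correct it, descend and advance carefully.

```bash
python3 -m inch '[[0,0,-0.005,-0.085,0,0,0.8],[0,0,0,0,0,0.7,0.8],[0,0,0,0,0,0.7,0.8],[0,0,0,0,0,0.7,0.8],[0,0,0,0,0,0.7,0.8],[0,0,0,0,0,0,0.8],[0,0,0,0,0,0,0.8],[0,0,0,0,0,0,0.8]]'; python3 -m inch '[[0,0,0,0,0.2,0,0.8],[0,0,0,0,0.2,0,0.8],[0,0,0,0,0.2,0,0.8],[0,0,0,0,0.2,0,0.8],[0,0,0,0,0.08,0,0.8],[0,0,0,0,0,0,0.8],[0,0,0,0,0,0,0.8]]'
```

```text
clock: 12.32
eef_pos: [545.2, -19.8, 50.4]
tcp_rot: [3.141, 0.0, 1.686]
contact_force: [0.7, 0.6, -0.4]
opening: 0.371
grasp_force: 79.5
clock: 12.9
eef_pos: [566.3, -17.7, 49.7]
tcp_rot: [-3.141, -0.0, 1.686]
contact_force: [0.2, 0.4, -0.1]
opening: 0.382
grasp_force: 79.5
```

```bash
python3 -m inch '[[0,0,0,0,0.04,0,0.8],[0,0,0,0,0.04,0,0.8],[0,0,0,0,0.04,0,0.8],[0,0,0,0,0.04,0,0.8],[0,0,0,0,0.04,0,0.8],[0,0,0,0,0,0,0.8]]'; python3 -m inch '[[0,0,0,0,0.04,0,0.8],[0,0,0,0,0.04,0,0.8],[0,0,0,0,0,0,0.8]]';python3 -m inch '[[0,0,0,0,0.04,0,0.8],[0,0,0,0,0,0,0.8]]'
```

```text
clock: 13.4
eef_pos: [571.6, -17.1, 49.7]
tcp_rot: [3.141, 0.0, 1.686]
contact_force: [0.3, -0.4, -0.5]
opening: 0.375
grasp_force: 79.5
clock: 13.65
eef_pos: [573.6, -16.9, 49.8]
tcp_rot: [3.141, 0.0, 1.686]
contact_force: [1.4, -0.1, -0.8]
opening: 0.375
grasp_force: 79.5
clock: 13.82
eef_pos: [574.5, -16.7, 49.7]
tcp_rot: [3.141, 0.0, 1.686]
contact_force: [-0.1, 0.1, -0.6]
opening: 0.378
grasp_force: 79.5
```

```bash
python3 -m inch '[[0,0,0,0,0.04,0,0.8],[0,0,0,0,0,0,0.8]]';python3 -m inch '[[0,0,0,0,0.04,0,0.8],[0,0,0,0,0,0,0.8]]'
```

```text
clock: 13.98
eef_pos: [575.5, -16.6, 49.8]
tcp_rot: [3.141, 0.0, 1.686]
contact_force: [-0.1, 1.1, -1.0]
opening: 0.374
grasp_force: 79.5
clock: 14.15
eef_pos: [576.4, -16.5, 49.7]
tcp_rot: [-3.142, -0.0, 1.686]
contact_force: [-0.7, -0.4, -0.4]
opening: 0.375
grasp_force: 79.5
```

```bash
python3 -m inch '[[0,0,0,0,0.03,0,0.8],[0,0,0,0,0,0,0.8]]'
```

```text
clock: 14.32
eef_pos: [576.8, -16.4, 49.6]
tcp_rot: [-3.141, -0.0, 1.686]
contact_force: [-0.8, 1.0, -0.4]
opening: 0.376
grasp_force: 79.4
```

```bash
python3 -m inch '[[0,0,0,0,0.03,0,0.8],[0,0,0,0,0,0,0.8]]'
```

```text
clock: 14.48
eef_pos: [577.3, -16.3, 49.6]
tcp_rot: [-3.141, -0.0, 1.686]
contact_force: [-1.9, 0.2, -0.9]
opening: 0.374
grasp_force: 79.3
```

```bash
python3 -m inch '[[0,0,0,0,0.03,0,0.8],[0,0,0,0,0,0,0.8]]'
```

```text
clock: 14.65
eef_pos: [577.9, -16.2, 49.5]
tcp_rot: [-3.14, -0.0, 1.686]
contact_force: [-4.3, 0.7, -0.9]
opening: 0.38
grasp_force: 79.2
```

```bash
python3 -m inch '[[0,0,0,0,0.03,0,0.8],[0,0,0,0,0,0,0.8],[0,0,0,0,0,0,0.8]]'
```

```text
clock: 14.9
eef_pos: [578.6, -16.1, 49.5]
tcp_rot: [-3.14, -0.0, 1.686]
contact_force: [-5.1, 0.5, 0.4]
opening: 0.375
grasp_force: 79.2
```

```bash
python3 -m inch '[[0,0,0,0,0.03,0,0.8],[0,0,0,0,0,0,0.8],[0,0,0,0,0,0,0.8]]'
```

```text
clock: 15.15
eef_pos: [579.1, -16.0, 49.5]
tcp_rot: [-3.14, -0.0, 1.686]
contact_force: [-6.1, 1.3, 0.8]
opening: 0.381
grasp_force: 79.3
```

```bash
python3 -m inch '[[0,0,0,0,0.025,0,0.8],[0,0,0,0,0,0,0.8],[0,0,0,0,0,0,0.8]]'
```

```text
clock: 15.4
eef_pos: [579.4, -16.0, 49.4]
tcp_rot: [-3.139, -0.0, 1.686]
contact_force: [-6.1, 1.6, 2.0]
opening: 0.376
grasp_force: 79.4
```

```bash
python3 -m inch '[[0,0,0,0,0,0,0.8],[0,0,0,0,0,0,0.8]]'
```

```text
clock: 15.57
eef_pos: [579.4, -15.9, 49.4]
tcp_rot: [-3.139, -0.0, 1.686]
contact_force: [-6.1, 0.5, 1.4]
opening: 0.374
grasp_force: 79.4
```

```bash
python3 -m inch '[[0,0,0,0,0.03,0,0.8],[0,0,0,0,0,0,0.8],[0,0,0,0,0,0,0.8]]'
```

```text
clock: 15.82
eef_pos: [579.7, -15.9, 49.4]
tcp_rot: [-3.138, -0.0, 1.686]
contact_force: [-8.9, 1.0, 1.9]
opening: 0.376
grasp_force: 79.5
```

```bash
python3 - <<'E'
from h import *
f=get('wrist');P=wcloud(f);g=f['pixels'].astype(int);q=r.sense()['eef_pos'];print(q,r.sense()['contact_force'])
m=(g[...,0]-g[...,2]>45)&(abs(P[...,2]-97)<6)&(np.hypot(P[...,0]-q[0],P[...,1]-q[1])<25)
Q=P[m];A=np.c_[Q[:,:2]-Q[:,:2].mean(0),np.ones(len(Q))];print(m.sum(),'slopes dz/dx,dz/dy,z',np.linalg.lstsq(A,Q[:,2],rcond=None)[0], 'xy',Q[:,:2].mean(0))
E
```

```text
[579.7245681  -15.85541469  49.37228416] [-7.63577632  1.29468746  2.675268  ]
3734 slopes dz/dx,dz/dy,z [-1.93955033e-02 -3.35885026e-05  9.64498859e+01] xy [579.05944142 -15.25002612]
```

The push is about 8 N and the post is upright (0.02 rad), so I'll hold it.

```bash
python3 -m inch '[[0,0,0,0,0,0,0.8],[0,0,0,0,0,0,0.8],[0,0,0,0,0,0,0.8]]';  python3 -m inch '[[0,0,0,0,0,0,0.8],[0,0,0,0,0,0,0.8],[0,0,0,0,0,0,0.8],[0,0,0,0,0,0,0.8],[0,0,0,0,0,0,0.8]]'
```

```text
clock: 16.12
eef_pos: [579.7, -15.9, 49.4]
tcp_rot: [-3.138, -0.0, 1.686]
contact_force: [-8.3, 0.3, 2.7]
opening: 0.375
grasp_force: 79.5
clock: 16.53
eef_pos: [579.7, -15.9, 49.4]
tcp_rot: [-3.138, -0.0, 1.686]
contact_force: [-8.2, 1.5, 3.2]
opening: 0.376
grasp_force: 79.5
```

No-go stopped the post: 8 N held for about 0.7 s. I'm backing off, lifting and going above the tray.

```bash
python3 -m inch '[[0,0,0,0,-0.1,0,0.8],[0,0,0,0,-0.3,0,0.8],[0,0,0,0,-0.4,0,0.8],[0,0,0,0,-0.4,0,0.8],[0,0,0,0,0,-0.9,0.8],[0,0,0,0,0,-0.9,0.8],[0,0,0,0,0,-0.9,0.8],[0,0,0,0,0,0,0.8]]'; python3 -m inch '[[0,0,0,-0.94,0.084,0,0.8],[0,0,0,-0.94,0.084,0,0.8],[0,0,0,-0.94,0.084,0,0.8],[0,0,0,-0.94,0.084,0,0.8],[0,0,0,-0.94,0.084,0,0.8],[0,0,0,-0.94,0.084,0,0.8],[0,0,0,-0.94,0.084,0,0.8],[0,0,0,-0.94,0.084,0,0.8]]'; python3 -m inch '[[0,0,0,-0.94,0.084,0,0.8],[0,0,0,0,0,0,0.8],[0,0,0,0,0,0,0.8]]'; python3 - <<'E'
from h import *
f=get('wrist');P=wcloud(f);g=f['pixels'].astype(int);q=r.sense()['eef_pos'];print(q,r.sense()['contact_force'])
m=(g[...,0]-g[...,2]>45)&(abs(P[...,2]-q[2]-47)<7)&(np.hypot(P[...,0]-q[0],P[...,1]-q[1])<25)
Q=P[m];A=np.c_[Q[:,:2]-Q[:,:2].mean(0),np.ones(len(Q))];print(m.sum(),'slopes',np.linalg.lstsq(A,Q[:,2],rcond=None)[0], 'xy',Q[:,:2].mean(0))
save(f,'w5.png')
E
```

```text
clock: 17.2
eef_pos: [554.0, -19.7, 121.5]
tcp_rot: [3.134, 0.001, 1.686]
contact_force: [1.4, -0.1, -0.2]
opening: 0.379
grasp_force: 79.5
clock: 17.87
eef_pos: [589.4, -205.5, 116.8]
tcp_rot: [3.141, 0.0, 1.686]
contact_force: [0.8, -0.2, -0.5]
opening: 0.375
grasp_force: 79.5
clock: 18.12
eef_pos: [594.1, -228.3, 116.7]
tcp_rot: [3.142, 0.0, 1.684]
contact_force: [0.1, 0.6, -1.1]
opening: 0.375
grasp_force: 79.5
[ 593.85994212 -227.28596624  116.68385768] [ 0.74709333  0.40548172 -0.07135383]
3654 slopes [-1.59229104e-02 -2.07586153e-03  1.63718172e+02] xy [ 593.47095484 -227.57161141]
```

View pics/w5.png

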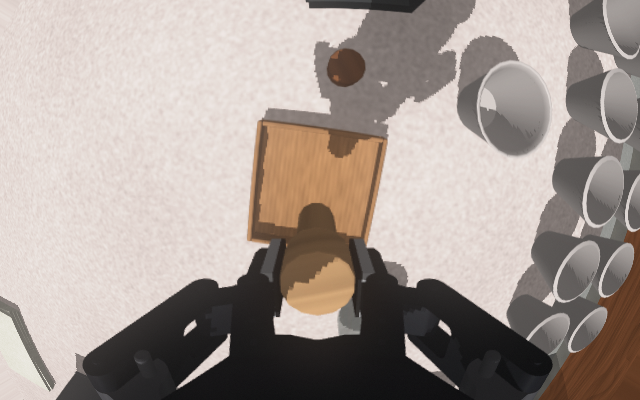

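The post is above the tray centre, with the tray at (315,180) seen behind the post. I'm lowering it.

```bash
python3 -m inch '[[0,0,0,0,0,0.6,0.8],[0,0,0,0,0,0.6,0.8],[0,0,0,0,0,0.6,0.8],[0,0,0,0,0,0.6,0.8],[0,0,0,0,0,0.4,0.8],[0,0,0,0,0,0,0.8],[0,0,0,0,0,0,0.8]]';python3 -m inch '[[0,0,0,0,0,0.06,0.8],[0,0,0,0,0,0.06,0.8],[0,0,0,0,0,0.04,0.8],[0,0,0,0,0,0.04,0.8],[0,0,0,0,0,0,0.8],[0,0,0,0,0,0,0.8]]'
```

```text
clock: 18.75
eef_pos: [594.2, -226.5, 46.9]
tcp_rot: [-3.141, -0.001, 1.686]
contact_force: [1.1, 1.2, 0.7]
opening: 0.374
grasp_force: 79.5
clock: 19.25
eef_pos: [594.7, -227.4, 42.4]
tcp_rot: [3.141, 0.0, 1.686]
contact_force: [0.2, 0.1, 1.0]
opening: 0.374
grasp_force: 79.5
```

```bash
python3 -m inch '[[0,0,0,0,0,0.03,0.8],[0,0,0,0,0,0.03,0.8],[0,0,0,0,0,0,0.8],[0,0,0,0,0,0,0.8]]'
```

```text
clock: 19.58
eef_pos: [594.6, -227.3, 40.7]
tcp_rot: [-3.142, -0.0, 1.686]
contact_force: [-0.1, -0.3, -0.3]
opening: 0.378
grasp_force: 79.5
```

```bash
python3 -m inch '[[0,0,0,0,0,0.02,0.8],[0,0,0,0,0,0.02,0.8],[0,0,0,0,0,0,0.8],[0,0,0,0,0,0,0.8]]'
```

```text
clock: 19.92
eef_pos: [594.6, -227.3, 39.7]
tcp_rot: [-3.142, -0.0, 1.686]
contact_force: [-0.2, -0.5, 0.4]
opening: 0.377
grasp_force: 79.5
```

```bash
python3 -m inch '[[0,0,0,0,0,0.02,0.8],[0,0,0,0,0,0.02,0.8],[0,0,0,0,0,0,0.8]]'
```

```text
clock: 20.17
eef_pos: [594.7, -227.4, 39.2]
tcp_rot: [3.141, 0.0, 1.686]
contact_force: [-0.8, 0.2, 3.9]
opening: 0.378
grasp_force: 80.1
```

```bash
python3 -m inch '[[0,0,0,0,0,0.02,0.8],[0,0,0,0,0,0,0.8]]'
```

```text
clock: 20.33
eef_pos: [594.7, -227.5, 39.2]
tcp_rot: [3.141, 0.0, 1.686]
contact_force: [-3.0, 0.7, 8.9]
opening: 0.375
grasp_force: 80.5
```

The post is on the floor, so I'm releasing and rising.

```bash
python3 -m inch '[[0,0,0,0,0,0,0.6],[0,0,0,0,0,0,0.55],[0,0,0,0,0,0,0.4],[0,0,0,0,0,0,0.1],[0,0,0,0,0,0,0],[0,0,0,0,0,0,0],[0,0,0,0,0,0,0]]' 20; python3 -m inch '[[0,0,0,0,0,-0.3,0],[0,0,0,0,0,-0.6,0],[0,0,0,0,0,-0.9,0],[0,0,0,0,0,-0.9,0],[0,0,0,0,0,-0.9,0],[0,0,0,0,0,-0.9,0],[0,0,0,0,0,0,0],[0,0,0,0,0,0,0]]'; python3 - <<'E'
from h import *
f=get('wrist');P=wcloud(f);g=f['pixels'].astype(int)
m=(g[...,0]-g[...,2]>45)&(abs(P[...,2]-87)<6)&(np.hypot(P[...,0]-594,P[...,1]+227)<40)
Q=P[m];A=np.c_[Q[:,:2]-Q[:,:2].mean(0),np.ones(len(Q))];print(m.sum(),'slopes',np.linalg.lstsq(A,Q[:,2],rcond=None)[0], 'xy',Q[:,:2].mean(0))
s=get('side')
cv2.imwrite('pics/end.png',cv2.resize(s['pixels'][140:320,230:470,::-1],(720,540)))
E
```

```text
clock: 20.92
eef_pos: [594.6, -227.3, 38.1]
tcp_rot: [-3.142, -0.0, 1.686]
contact_force: [-0.2, -0.1, 0.5]
opening: 0.999
grasp_force: 0.0
clock: 21.58
eef_pos: [595.6, -227.7, 152.8]
tcp_rot: [3.139, 0.002, 1.686]
contact_force: [-0.3, -0.2, -0.9]
opening: 1.006
grasp_force: 0.0
1408 slopes [ 3.63077607e-03 -5.64284103e-03  8.61918765e+01] xy [ 592.79948528 -227.48154891]
```

View pics/end.png

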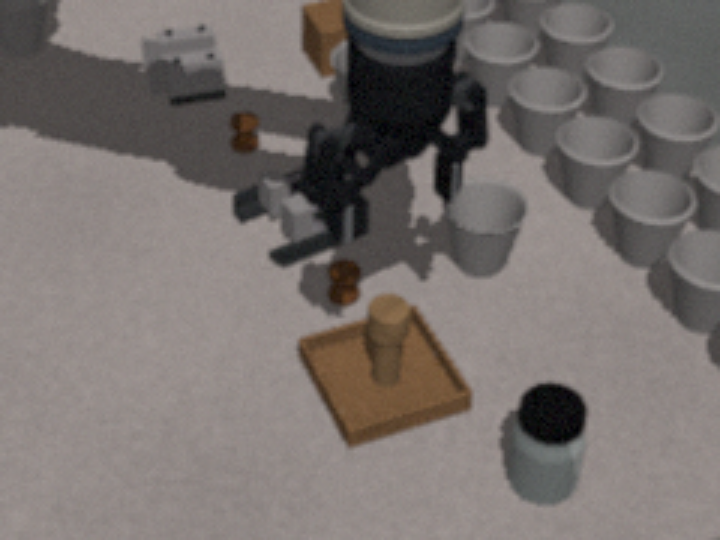

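The post stands upright in the middle of the tray at (387,340). The gripper is clear, and both spools and the jar are in place.

```bash
python3 -c "
from rig import r; print(r.sign_off())"
```

```text
the job is handed in; nothing more can be done
None
```

The job is handed in: the post passed through the go gap with no force felt, the no-go jaws stopped it at about 8 N held for roughly 0.7 s, and it now stands upright and released in the middle of the tray, with nothing else seen to have moved.

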